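# Set a cork sole in the stitching cradle

### The arm

A 7-joint arm with a two-finger parallel gripper is mounted at the origin on the work surface. World frame = base frame: x ahead of the robot, y to its left, z up, the work surface at z = 0. Lengths are in m, angles in rad, forces in N, time in s.
With the tool pointing down it reaches from about 0.425 to 0.925 m from the base axis. Payload 6.8 kg.
Tool frame: the origin (TCP) lies midway between the tips of the shut fingers; the grasp point (between the pads) lies 19 mm behind it (grip_point_offset is the distance from the TCP to the grasp point, in m); y points along the fingers, x is the direction in which the jaws open and shut, and the axes are right-handed (so a half turn about y gives the same grasp; the last joint's range is limited). The gripper opens to 85 mm and grips with 20 to 120 N. Pads are 22 mm wide; open, the fingers measure 114 mm over their backs; the gripper's body (76 mm by 85 mm) begins 54 mm behind the grasp point. The pads swing forward as they close: fully open they stand 13 mm farther back than shut.
Start: joints at [1.159, 0.477, 0.022, 1.555, -0.011, 1.109, -0.083], TCP at [0.202, -0.644, 0.231] pointing down, gripper open.
Joint ranges: [-2.96, 2.96], [-0.34, 2.1], [-1.41, 1.46], [0.24, 2.44], [-1.37, 4.51], [0.17, 1.92], [-2.96, 2.96]. Speed limits (rad/s): [2.39, 2.39, 3.14, 3.14, 3.14, 3.14, 3.14].

### API

Orientations are given as a unit quaternion [w, x, y, z].
In Python, from station import get_obs, read_camera, hand_in, grip_point_offset gives the robot as it stands.
- The arm moves only by the tool play_rows, never from a script. Its argument "increments" is a list of rows, each a list of 2 entries, a list of its own where there are three numbers: the shift along the tool's x, y, z in m, then the turn, a rotation vector about the tool's x, y, z in degrees. In form: [[[tx, ty, tz], [ax, ay, az]], ...]. A call has 1 to 20 rows; each row shifts and turns the commanded pose from where the row before left it, along the tool's axes as they then stand; what a row does not reach is not made up. A row lasts 1/12 s, in which the tool goes at most 41.7 mm and 7.16 degrees, less where a joint would pass 70% of its speed; a pose out of reach is approached as far as the arm can. A call with a gripper value outside its range is refused whole. "gripper" is the finger opening in m, from 0 to 0.0854, set as the call begins (left out, the last holds). The fingers move at their own pace and stop on an object; "grip_force" is the grip in N (left out, the last holds). Time passes only in rows, so rows that do not move let the fingers close. It gives the time, the measured TCP pose, the force and the opening at its end, in the units of the state.
- get_obs(): the state, without advancing time (a new reading comes with each control period).
- read_camera(name): name is "scene" or "top" or "wrist"; returns a dict with "color" (384x512x3 uint8, red, green, blue), "range_z" (384x512 float32, m along the optical axis (not along the pixel's ray), 0 where there is no reading), "intrinsics" (3x3 intrinsics, pixels), "R" (3x3) and "t" (3): a world point X has camera coordinates R X + t; the wrist camera has in their place "hand_eye" (4x4, takes a point from camera to tool coordinates, whose origin is the TCP and whose axes are the tool frame's). Camera axes: x right, y down, z forward; pixel columns grow to the right and rows downward; lengths in m; the calibration is good to about 2 mm. A picture is of the moment at which its call begins: read the wrist's pose just before it.
- hand_in(): hands the job in, once; it reports no verdict.
The state is a dict: "t": time; "q": joint angles; "joint_vel": joint speeds; "joint_torque": joint torques, N m; "eef_pos": TCP position; "tool_rot": TCP orientation; "contact_force": force on the tool from outside, world axes, zero at the start; "torque": the same for the moment, N m; "gripper_width": opening from 0.0 (shut) to 1.0 (fully open).
Only numpy, scipy, OpenCV 4.12 (cv2) and the standard library are available. Lean on these libraries where they do the work, as an engineer would, in place of code of your own. Each camera call takes 0.05 s, during which the arm holds its last target. There are 200 camera calls.

### The job

Get the thick cork sole ready for stitching: slide the cradle's toe block back, nearly to the end of its travel, lift the thick sole (not the thin one) out of the sloping rack and lay it flat and straight along the middle of the cradle bed, heel towards the fixed stop, let go of it, then slide the toe block up until the sole is held snugly between block and stop, touching both. Cork crumbles, so be gentle: grip the sole with no more than about 30 N, do not drop it or press it against the cradle with more than about 30 N, and leave the thin sole and the other things on the table where they are.

Things in the scene. Friction and masses are not known exactly. Their poses are not given: they have to be found in the camera images.
- rack: Fixed plywood rack; origin on the table under its middle, z up. Flat floor, 210 by 280 mm (rack y), rises 28 degrees (0.4887 rad) towards rack +x; low edge at x -93, z 22 mm. Square to the floor, the low lip stands 18 mm and the side walls 24 mm above it. Two soles lie on it side by side, lengthwise up the slope, heels at the lip, 70 mm either side of the middle, in either order.
- thick_sole: The sole to set: rigid cork, 180 mm long, 30 mm thick, 64 mm wide at the forefoot, 54 mm at the heel; the waist has flat parallel sides 46 mm apart from x -30 to x +6 mm. About 0.16 kg. Origin at the centre of its underside; x points to the toe, y across, z out of its top face. In the rack x points up the slope and z is square to the slope.
- sole_waist (a point): Point in the thick sole to grip: middle of the waist, half way through the thickness (12 mm heelwards of and 15 mm above the sole's origin). Axes as the sole.
- sole_toe (a point): Tip of the thick sole's toe (x +90 mm), half way through the thickness.
- sole_heel (a point): End of the thick sole's heel (x -90 mm), half way through the thickness.
- thin_sole: Bystander: a cork sole of the same outline but only 14 mm thick, lying beside the thick one in the rack. Origin and axes alike.
- cradle: Fixed wooden stitching cradle: flat bed 300 mm long (cradle y), 120 mm wide (cradle x), top 15 mm above the table; origin on the table under the bed's middle, z up. The fixed heel stop, 90 mm wide and 45 mm above the bed, stands at the +y end, its inner face at y +132 mm. The toe block, with an upright grip on top, slides along y over the bed.
- heel_stop_face (a point): Middle of the heel stop's inner face, 15 mm above the bed; axes as the cradle.
- toe_block (a joint): Slide of the toe block along cradle -y, in m: 0 = nearest the heel stop (125 mm between block and stop), 0.11 = fully back (235 mm between them). Friction 2.5 N; it stays where it is left.
- toe_block_grip (a point): Point to pinch on the toe block: middle of the upright wooden grip, 24 mm (cradle x) by 22 mm (cradle y) and 50 mm tall, which stands on the block; the point is 87 mm above the table. The block below it is 90 mm wide, 22 mm thick, its top 60 mm above the table.
- toe_block_face (a point): Middle of the toe block's face that looks to the heel stop, 15 mm above the bed; axes as the cradle.
- jar: Bystander: closed glass jar, 68 mm across, 100 mm tall. Origin under its middle.
- spool: Bystander: upright thread spool, 56 mm across, 70 mm tall. Origin under its middle.
- mallet: Bystander: hammer lying on the table, 220 mm long. Origin at the underside of its middle.
There are look-alikes about, which are no part of the job. Leave any blue look-alike of the thick_sole alone.

How it is judged:
By the outcome, as a careful person would: the job done as asked, in the order asked, and still so for the second after the job is handed in, with the robot touching nothing.
It also fails if it takes over 64 s, if anything falls off the work surface, if the arm or the gripper's body presses on something with over 40 N, if the wrist force passes 120 N, or if a joint passes its speed limit or range.

## Working session

There is one attempt and no reset: what is moved stays moved. The work goes in short steps, Python scripts to look and compute and a tool call to move; the robot and the scene stay as the last step left them, time stands still between calls to the robot, and variables do not carry over. Pictures are saved under pics/ and viewed, about 8 in all and at most 12, crops included, and the job is handed in when it is done.

Besides the shell and the picture viewer there is one more tool, called after "Call:" as name(argument=value, ...), one argument or row to a line, values as JSON. play_rows: Moves the arm, as the interface text tells. Its arguments: {"type":"object","properties":{"increments":{"type":"array","items":{"type":"array"}},"gripper":{"type":"number"},"grip_force":{"type":"number"}},"required":["increments"]}

```bash
mkdir -p pics; cat > h.py <<'E'
import numpy as np, cv2
from station import get_obs, read_camera, hand_in, grip_point_offset
from scipy.spatial.transform import Rotation as Ro
def pose():
    o=get_obs(); w,x,y,z=o['tool_rot']; return np.array(o['eef_pos']),Ro.from_quat([x,y,z,w]).as_matrix()
def cloud(name):
    p,Rt=pose(); c=read_camera(name); K=np.array(c['intrinsics']); Z=c['range_z']
    v,u=np.mgrid[:384,:512]
    P=np.stack([(u-K[0,2])/K[0,0]*Z,(v-K[1,2])/K[1,1]*Z,Z],-1)
    if 'R' in c: W=(P-np.array(c['t']))@np.array(c['R'])
    else:
        H=np.array(c['hand_eye']); W=(P@H[:3,:3].T+H[:3,3])@Rt.T+p
    W[Z==0]=np.nan
    return c['color'],W
E
python3 - <<'E'
from h import *
print(get_obs(),grip_point_offset)
ims=[]
for n in ['scene','top']:
    c,W=cloud(n); np.savez('pics/'+n,c=c,W=W); cv2.imwrite(f'pics/{n}.png',cv2.resize(c[:,:,::-1],(768,576)))
p,R=pose();print(R)
E
```

```text
{'t': 0.0, 'q': array([ 1.15888693,  0.47778242,  0.02234284,  1.55646813, -0.01149729,
        1.10928513, -0.08313874]), 'joint_vel': array([-1.32281075e-03, -1.55632213e-03,  8.46726404e-04,  3.80114675e-04,
        1.04800783e-03, -1.84105955e-03,  8.97920434e-05]), 'joint_torque': array([ 1.15183325e-04, -5.96452439e+01,  1.60805516e+00, -2.81201380e+01,
        1.24207433e-02,  9.40084748e-03,  4.13057091e-05]), 'eef_pos': array([ 0.20173566, -0.64352439,  0.23033058]), 'tool_rot': array([ 0.57023799, -0.56955947,  0.41913154, -0.41804235]), 'contact_force': array([-0.40407565,  0.15056964,  0.48570153]), 'torque': array([ 0.04394856, -0.06394515,  0.002723  ]), 'gripper_width': 0.9977548411103553} 0.0187
[[ 2.99125320e-01 -6.01901649e-04  9.54213645e-01]
 [-9.54212388e-01  1.55280153e-03  2.99125906e-01]
 [-1.66174878e-03 -9.99998613e-01 -1.09859754e-04]]
```

View pics/scene.png

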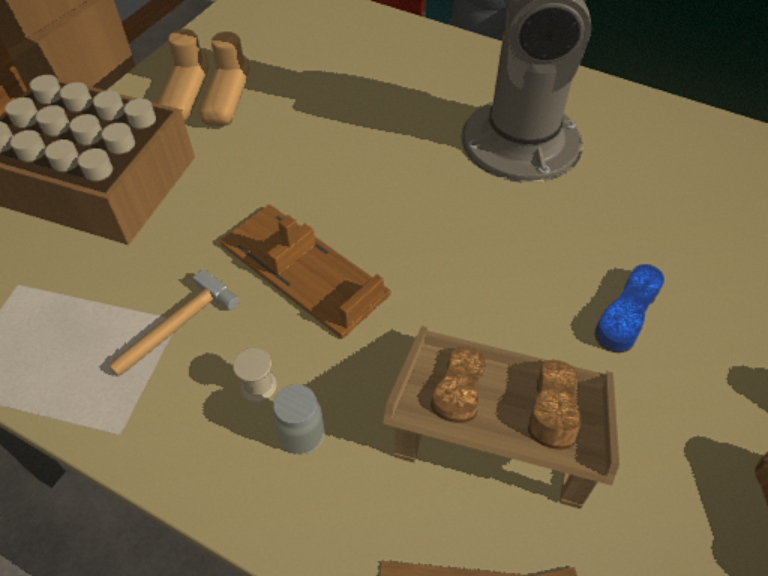

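View pics/top.png

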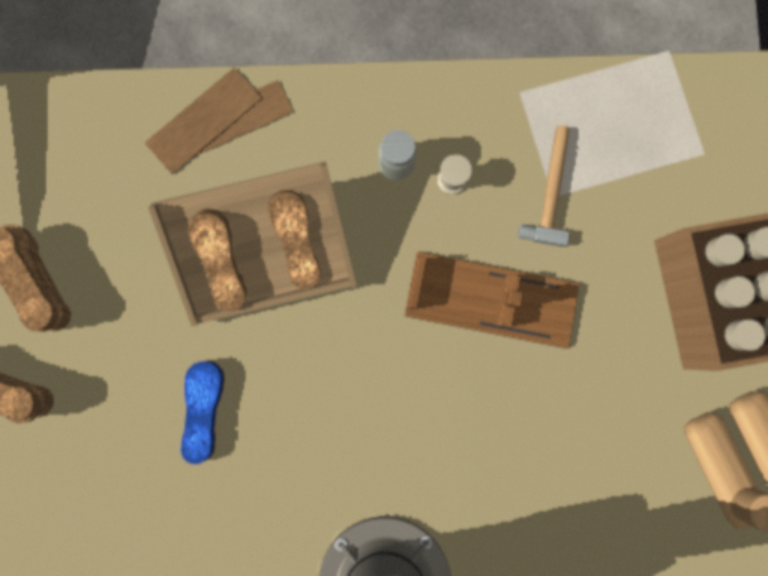

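The two views agree. The thick sole is the left one in the top view, at about (218,260) of 768, and the thin one is at (297,240). The cradle is at (492,300), with its heel stop at the left end (+y side) and the toe block at (512,298). The blue look-alike is at (202,412).

```bash
python3 - <<'E'
from h import *
d=np.load('pics/top.npz');c,W=d['c'],d['W']
np.set_printoptions(precision=4,suppress=True)
def at(u,v): u=int(u/1.5);v=int(v/1.5);return np.nanmedian(W[v-1:v+2,u-1:u+2].reshape(-1,3),0)
for n,p in dict(heelL=(228,300),foreL=(212,240),heelT=(303,270),foreT=(290,215),floor_lo=(265,285),floor_hi=(250,205),floor_mid=(255,245),stop=(421,284),bed=(460,300),bed2=(550,312),table=(400,400),grip=(513,283),grip2=(514,298),jar=(397,140),spool=(456,165)).items(): print(n,at(*p))
# rack floor plane & cloud
x,y,z=W[...,0],W[...,1],W[...,2]
r=np.nan_to_num(W)
# cradle top-plane bed points
for lo,hi,nm in [(.010,.021,'bed'),(.052,.068,'stop/block'),(.08,.13,'grip')]:
    m=((r[...,2]>lo)&(r[...,2]<hi))
    u=np.arange(512)[None]*1.5; v=np.arange(384)[:,None]*1.5
    m&=(u>395)&(u<590)&(v>245)&(v<355)
    n,l,s,ct=cv2.connectedComponentsWithStats(m.astype(np.uint8))
    for i in range(1,n):
        if s[i,4]>15:
            P=r[l==i]; rc=cv2.minAreaRect(P[:,:2].astype(np.float32)*1000); print(nm,s[i,4],P.mean(0),rc)
# sole: height above rack floor plane
u=np.arange(512)[None]*1.5; v=np.arange(384)[:,None]*1.5
hsv=cv2.cvtColor(c,cv2.COLOR_RGB2HSV)
F=[]
for a in [(265,285),(255,245),(250,205),(180,220),(200,305),(340,270),(330,220),(255,265),(250,225)]: F.append(at(*a))
F=np.array(F);A=np.c_[F[:,:2],np.ones(len(F))];k,*_=np.linalg.lstsq(A,F[:,2],rcond=None)
print('plane',k,'res',F[:,2]-A@k,'slope',np.degrees(np.arctan(np.hypot(*k[:2]))),'dir',np.degrees(np.arctan2(k[1],k[0])))
nrm=np.array([-k[0],-k[1],1]);nn=np.linalg.norm(nrm)
h=(r[...,2]-r[...,0]*k[0]-r[...,1]*k[1]-k[2])/nn
for u0,u1 in [(185,250),(265,325)]:
    m=(u>u0)&(u<u1)&(v>180)&(v<315)&(h>.008)&(hsv[...,1]>110)
    m=cv2.morphologyEx(m.astype(np.uint8),cv2.MORPH_OPEN,np.ones((3,3)))
    n,l,s,ct=cv2.connectedComponentsWithStats(m); i=1+s[1:,4].argmax()
    P=r[l==i]; hh=h[l==i]; print(s[i],np.percentile(hh,[10,50,90]),P.mean(0))
    print(cv2.minAreaRect(P[:,:2].astype(np.float32)*1000))
E
```

```text
heelL [0.5025 0.2569 0.0592]
foreL [0.5997 0.2725 0.1116]
heelT [0.5523 0.1265 0.0519]
foreT [0.6414 0.1419 0.1007]
floor_lo [0.53   0.1987 0.0326]
floor_hi [0.6615 0.2101 0.1031]
floor_mid [0.5976 0.208  0.0667]
stop [ 0.5235 -0.0777  0.0563]
bed [ 0.4941 -0.1497  0.0154]
bed2 [ 0.4679 -0.3107  0.0157]
table [ 0.3198 -0.0362 -0.0004]
grip [ 0.5196 -0.2398  0.0591]
grip2 [ 0.4897 -0.2279  0.1097]
jar [ 0.7663 -0.0427  0.0997]
spool [ 0.7271 -0.1477  0.0706]
bed 4113 [ 0.4915 -0.2134  0.0147] ((493.4326171875, -209.0620880126953), (300.2762145996094, 120.3342514038086), 77.05474090576172)
stop/block 209 [ 0.5248 -0.0724  0.0594] ((524.7744750976562, -72.49297332763672), (16.07683753967285, 90.26402282714844), 76.93738555908203)
stop/block 221 [ 0.4873 -0.2306  0.0591] ((488.2799072265625, -231.65463256835938), (22.01130485534668, 89.9415283203125), 77.05253601074219)
grip 107 [ 0.4873 -0.2298  0.106 ] ((487.9933166503906, -231.3206787109375), (22.13494873046875, 23.800649642944336), 79.07685852050781)
plane [ 0.5302  0.1084 -0.2711] res [ 0.0011 -0.0016  0.0006 -0.      0.0002 -0.0002  0.0002 -0.0007  0.0004] slope 28.419981081187995 dir 11.557057921797368
[ 126  141   38   66 1421] [0.027  0.0304 0.0332] [0.5668 0.265  0.0936]
((316.041259765625, 165.9932098388672), (709.8757934570312, 76.28609466552734), 21.575946807861328)
[ 179  128   34   64 1276] [0.0113 0.0138 0.0167] [0.6043 0.1369 0.0804]
((335.8653869628906, 90.72837829589844), (693.0210571289062, 62.214454650878906), 9.986834526062012)
```

```bash
cat >> h.py <<'E'
np.set_printoptions(precision=4,suppress=True)
def down(az):
    a=np.radians(az);x=np.array([np.cos(a),np.sin(a),0]);y=np.array([0,0,-1.]);return np.c_[x,y,np.cross(x,y)]
def inc(p,Rt,n,start=None):
    p0,R0=start if start else pose()
    rv=Ro.from_matrix(R0.T@Rt).as_rotvec(); r=Ro.from_rotvec(rv/n).as_matrix()
    S=np.zeros((3,3));M=np.eye(3)
    for _ in range(n): S+=M; M=M@r
    t=np.linalg.solve(S,R0.T@(np.array(p)-p0))
    print('inc n=%d'%n,t.round(4).tolist(),np.degrees(rv/n).round(3).tolist())
EY=np.array([.2241,.9746,0]);EX=np.array([.9746,-.2241,0]);CC=np.array([.4934,-.2091,0])
E
python3 - <<'E'
from h import *
d=np.load('pics/top.npz');c,W=d['c'],d['W']; r=np.nan_to_num(W)
for s in np.linspace(0,1,9):
    q=np.array([.202,-.644])*(1-s)+np.array([.488,-.2315])*s
    m=np.hypot(r[...,0]-q[0],r[...,1]-q[1])<.1
    print(q,r[m][:,2].max() if m.any() else None)
m=(r[...,1]<-.45)&(r[...,2]>.03);print('tall right',r[m].min(0),r[m].max(0))
inc([.488,-.2315,.22],down(-12.95),15)
# thick sole refined
k=np.array([.5302,.1084,-.2711])
nrm=np.array([-k[0],-k[1],1]);nn=np.linalg.norm(nrm);nrm/=nn
h=(r[...,2]-r[...,0]*k[0]-r[...,1]*k[1]-k[2])/nn
u=np.arange(512)[None]*1.5; v=np.arange(384)[:,None]*1.5
def frame(az): 
    a=np.array([np.cos(np.radians(az)),np.sin(np.radians(az)),0]); ex=a-nrm*(a@nrm); ex/=np.linalg.norm(ex); return ex,np.cross(nrm,ex)
ex,ey=frame(11.56)
for u0,u1,lo,hi in [(170,255,.022,.04),(265,325,.009,.022)]:
    m=(u>u0)&(u<u1)&(v>175)&(v<318)&(h>lo)&(h<hi)
    m=cv2.morphologyEx(m.astype(np.uint8),cv2.MORPH_OPEN,np.ones((3,3)))
    n,l,s,ct=cv2.connectedComponentsWithStats(m); i=1+s[1:,4].argmax()
    P=r[l==i]; a=P@ex;b=P@ey
    rc=cv2.minAreaRect(np.c_[a,b].astype(np.float32)*1000); print(len(P),rc)
    ca,cb=np.array(rc[0])/1000; print('top centre',ca*ex+cb*ey+nrm*np.median(P@nrm))
    for s0 in np.arange(-.08,.09,.02):
        q=b[abs(a-ca-s0)<.006]; print(round(s0,2),(q.max()-q.min()).round(4),((q.max()+q.min())/2-cb).round(4))
# rack outline
m=(u>140)&(u<365)&(v>150)&(v<330)&(r[...,2]>.012)
rc=cv2.minAreaRect(r[m][:,:2].astype(np.float32)*1000);print('rack',rc)
E
```

```text
[ 0.202 -0.644] 0.1138316149415688
[ 0.2378 -0.5924] 0.1138316149415688
[ 0.2735 -0.5409] 0.12371393394110966
[ 0.3093 -0.4893] 0.12485636419111464
[ 0.345  -0.4378] 0.00862176017307749
[ 0.3808 -0.3862] 0.02165881337248786
[ 0.4165 -0.3346] 0.022083526043237336
[ 0.4522 -0.2831] 0.11320058626876849
[ 0.488  -0.2315] 0.11320058626876849
tall right [ 0.0877 -0.6711  0.03  ] [ 0.6166 -0.5123  0.156 ]
inc n=15 [-0.0061, 0.0007, 0.0345] [-0.003, -3.976, -0.006]
1373 ((575.4771728515625, 146.0138397216797), (178.57101440429688, 62.98910140991211), 2.894990921020508)
top centre [0.5635 0.2643 0.091 ]
-0.08 0.0456 0.0006
-0.06 0.0526 0.0017
-0.04 0.0511 0.0019
-0.02 0.0455 0.0022
0.0 0.046 0.0027
0.02 0.0577 0.0029
0.04 0.0624 0.0025
0.06 0.0627 0.0028
0.08 0.0517 0.0019
1483 ((568.8292236328125, 35.33226013183594), (104.48828125, 195.11671447753906), 88.79700469970703)
top centre [0.5876 0.1563 0.0735]
-0.08 0.1036 0.0013
-0.06 0.0515 -0.0227
-0.04 0.0512 -0.0226
-0.02 0.0447 -0.0221
0.0 0.0458 -0.0221
0.02 0.0519 -0.0215
0.04 0.0588 -0.0222
0.06 0.0622 -0.022
0.08 0.0565 -0.022
rack ((646.8894653320312, 214.55755615234375), (318.77313232421875, 300.6570739746094), 12.109288215637207)
```

Call:
play_rows(
  increments=[
    [[-0.006, 0.0007, 0.0345], [0, -3.98, 0]],
    [[-0.006, 0.0007, 0.0345], [0, -3.98, 0]],
    [[-0.006, 0.0007, 0.0345], [0, -3.98, 0]],
    [[-0.006, 0.0007, 0.0345], [0, -3.98, 0]],
    [[-0.006, 0.0007, 0.0345], [0, -3.98, 0]],
    [[-0.006, 0.0007, 0.0345], [0, -3.98, 0]],
    [[-0.006, 0.0007, 0.0345], [0, -3.98, 0]],
    [[-0.006, 0.0007, 0.0345], [0, -3.98, 0]],
    [[-0.006, 0.0007, 0.0345], [0, -3.98, 0]],
    [[-0.006, 0.0007, 0.0345], [0, -3.98, 0]],
    [[-0.006, 0.0007, 0.0345], [0, -3.98, 0]],
    [[-0.006, 0.0007, 0.0345], [0, -3.98, 0]],
    [[-0.006, 0.0007, 0.0345], [0, -3.98, 0]],
    [[-0.006, 0.0007, 0.0345], [0, -3.98, 0]],
    [[-0.006, 0.0007, 0.0345], [0, -3.98, 0]],
    [[0, 0, 0], [0, 0, 0]],
  ],
  gripper=0.0854,
  grip_force=20,
)

```text
t: 1.43
eef_pos: [0.4903, -0.2238, 0.2207]
tool_rot: [0.704, -0.702, 0.075, -0.074]
contact_force: [0.7, 1.8, -0.1]
gripper_width: 0.999
```

```bash
cat >> h.py <<'E'
def blockmeas(W):
    r=np.nan_to_num(W); q=r-CC; a=q@EX; b=q@EY
    for nm,lo,hi in [('block',.052,.066),('grip',.1,.115)]:
        m=(abs(a)<.07)&(b>-.16)&(b<.10)&(r[...,2]>lo)&(r[...,2]<hi)
        if m.sum()>20:
            rc=cv2.minAreaRect(np.c_[a[m],b[m]].astype(np.float32)*1000); print(nm,m.sum(),rc,r[m].mean(0))
E
python3 - <<'E'
from h import *
print(get_obs()['q'],*pose())
c,W=cloud('wrist'); cv2.imwrite('pics/w1.png',c[:,:,::-1]); blockmeas(W)
E
```

```text
[ 0.6306  0.2927 -0.3798  1.8711  0.123   1.002  -0.0124] [ 0.4903 -0.2238  0.2207] [[ 0.9777  0.0001  0.2098]
 [-0.2098  0.0037  0.9777]
 [-0.0007 -1.      0.0037]]
block 1505 ((1.823974609375, -23.535140991210938), (89.6648941040039, 22.53873634338379), 0.054909348487854004) [ 0.4899 -0.2307  0.0603]
grip 744 ((1.7157649993896484, -22.994773864746094), (21.281246185302734, 23.860260009765625), 89.83383178710938) [ 0.4901 -0.2307  0.1099]
```

View pics/w1.png

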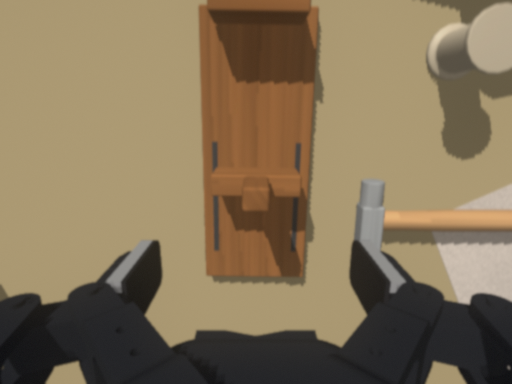

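The wrist view looks down on the cradle. The stop is at the top at (260,5), the block and its grip are at (256,190), and the way down is clear.

```bash
python3 - <<'E'
from h import *
g=CC+EX*.0012+EY*-.0232
inc([g[0],g[1],.072],down(-12.95),8)
E
```

```text
inc n=8 [0.0001, 0.0186, -0.0005] [-0.011, 0.062, -0.003]
```

Call:
play_rows(
  increments=[
    [[0, 0.0186, -0.0005], [0, 0.06, 0]],
    [[0, 0.0186, -0.0005], [0, 0.06, 0]],
    [[0, 0.0186, -0.0005], [0, 0.06, 0]],
    [[0, 0.0186, -0.0005], [0, 0.06, 0]],
    [[0, 0.0186, -0.0005], [0, 0.06, 0]],
    [[0, 0.0186, -0.0005], [0, 0.06, 0]],
    [[0, 0.0186, -0.0005], [0, 0.06, 0]],
    [[0, 0.0186, -0.0005], [0, 0.06, 0]],
    [[0, 0, 0], [0, 0, 0]],
  ],
)

```text
t: 2.23
eef_pos: [0.4851, -0.2366, 0.0686]
tool_rot: [0.703, -0.702, 0.085, -0.081]
contact_force: [-0.8, 0.0, -0.6]
gripper_width: 0.999
```

Call:
play_rows(
  increments=[
    [[0, 0, 0], [0, 0, 0]],
    [[0, 0, 0], [0, 0, 0]],
    [[0, 0, 0], [0, 0, 0]],
    [[0, 0, 0], [0, 0, 0]],
    [[0, 0, 0], [0, 0, 0]],
    [[0, 0, 0], [0, 0, 0]],
    [[0, 0, 0], [0, 0, 0]],
    [[0, 0, 0], [0, 0, 0]],
    [[0, 0, 0], [0, 0, 0]],
    [[0, 0, 0], [0, 0, 0]],
  ],
  gripper=0.01,
  grip_force=22,
)

```text
t: 3.07
eef_pos: [0.4877, -0.2364, 0.073]
tool_rot: [-0.702, 0.703, -0.082, 0.082]
contact_force: [-2.9, 1.2, 7.9]
gripper_width: 0.278
```

```bash
python3 - <<'E'
from h import *
p,R=pose();print(p,R,(p-CC)@EX,(p-CC)@EY,get_obs()['contact_force'])
inc(CC+EX*.0012+EY*(-.109)+np.array([0,0,p[2]]),R,10)
E
```

```text
[ 0.4877 -0.2364  0.073 ] [[ 0.9729 -0.0002  0.2311]
 [-0.2311 -0.0008  0.9729]
 [ 0.     -1.     -0.0008]] 0.0006034321240724729 -0.027850340512231724 [-2.9153  1.2155  7.8624]
inc n=10 [0.0001, 0.0, -0.0081] [0.0, 0.0, 0.0]
```

Call:
play_rows(
  increments=[
    [[0, 0, -0.0085], [0, 0, 0]],
    [[0, 0, -0.0085], [0, 0, 0]],
    [[0, 0, -0.0085], [0, 0, 0]],
    [[0, 0, -0.0085], [0, 0, 0]],
    [[0, 0, -0.0085], [0, 0, 0]],
    [[0, 0, -0.0085], [0, 0, 0]],
    [[0, 0, -0.0085], [0, 0, 0]],
    [[0, 0, -0.0085], [0, 0, 0]],
    [[0, 0, -0.0085], [0, 0, 0]],
    [[0, 0, -0.0085], [0, 0, 0]],
    [[0, 0, 0], [0, 0, 0]],
    [[0, 0, 0], [0, 0, 0]],
  ],
)

```text
t: 4.07
eef_pos: [0.4685, -0.3202, 0.073]
tool_rot: [-0.702, 0.703, -0.082, 0.083]
contact_force: [-1.9, -2.4, 5.8]
gripper_width: 0.278
```

Call:
play_rows(
  increments=[
    [[0, 0, 0], [0, 0, 0]],
    [[0, 0, 0], [0, 0, 0]],
    [[0, 0, 0], [0, 0, 0]],
    [[0, 0, 0], [0, 0, 0]],
    [[0, 0, 0], [0, 0, 0]],
    [[0, -0.01, 0], [0, 0, 0]],
    [[0, -0.02, 0], [0, 0, 0]],
    [[0, -0.03, 0], [0, 0, 0]],
    [[0, -0.03, 0], [0, 0, 0]],
    [[0, -0.03, 0], [0, 0, 0]],
    [[0, -0.03, 0], [0, 0, 0]],
    [[0, -0.03, 0], [0, 0, 0]],
    [[0, -0.02, 0], [0, 0, 0]],
    [[0, 0, 0], [0, 0, 0]],
  ],
  gripper=0.0854,
)

```text
t: 5.23
eef_pos: [0.4707, -0.3198, 0.2779]
tool_rot: [-0.701, 0.704, -0.079, 0.085]
contact_force: [0.9, -0.2, 0.3]
gripper_width: 0.999
```

```bash
python3 - <<'E'
from h import *
p,R=pose()
for n in ['top','wrist']:
    c,W=cloud(n); print(n);blockmeas(W)
k=np.array([.5302,.1084,-.2711]);nrm=np.array([-k[0],-k[1],1]);nrm/=np.linalg.norm(nrm)
a=np.radians(12.);e=np.array([np.cos(a),np.sin(a),0]);ex=e-nrm*(e@nrm);ex/=np.linalg.norm(ex);ey=np.cross(nrm,ex)
w=np.array([.5635,.2643,.091])-.012*ex+.0024*ey-.015*nrm
print('waist',w,'n',nrm,ex,ey)
Rt=np.c_[ey,-nrm,np.cross(ey,-nrm)]
t=w-nrm*(.0187)
hov=w+nrm*.14
print(p,hov); inc(hov,Rt,20)
# path check
E
```

```text
top
block 230 ((-0.4147911071777344, -109.15170288085938), (89.30719757080078, 23.22458839416504), 0.6010552644729614) [ 0.4671 -0.3137  0.0591]
grip 90 ((-0.012441635131835938, -109.07662200927734), (22.0639705657959, 24.096303939819336), 86.90332794189453) [ 0.4688 -0.3145  0.1086]
wrist
block 1132 ((1.6907539367675781, -109.31744384765625), (22.456375122070312, 89.5184097290039), 89.11248016357422) [ 0.4706 -0.3151  0.0604]
grip 533 ((1.6763181686401367, -109.60856628417969), (22.4112548828125, 23.240873336791992), 89.56342315673828) [ 0.4707 -0.3154  0.1101]
waist [0.5597 0.2659 0.0721] n [-0.4663 -0.0953  0.8795] [0.8598 0.1848 0.4759] [-0.2079  0.9781 -0.0042]
[ 0.4707 -0.3198  0.2779] [0.4944 0.2525 0.1952]
inc n=20 [0.0227, 0.0, 0.0254] [-0.907, -5.634, -1.417]
```

Call:
play_rows(
  increments=[
    [[0.0227, 0, 0.0254], [-0.907, -5.634, -1.417]],
    [[0.0227, 0, 0.0254], [-0.907, -5.634, -1.417]],
    [[0.0227, 0, 0.0254], [-0.907, -5.634, -1.417]],
    [[0.0227, 0, 0.0254], [-0.907, -5.634, -1.417]],
    [[0.0227, 0, 0.0254], [-0.907, -5.634, -1.417]],
    [[0.0227, 0, 0.0254], [-0.907, -5.634, -1.417]],
    [[0.0227, 0, 0.0254], [-0.907, -5.634, -1.417]],
    [[0.0227, 0, 0.0254], [-0.907, -5.634, -1.417]],
    [[0.0227, 0, 0.0254], [-0.907, -5.634, -1.417]],
    [[0.0227, 0, 0.0254], [-0.907, -5.634, -1.417]],
    [[0.0227, 0, 0.0254], [-0.907, -5.634, -1.417]],
    [[0.0227, 0, 0.0254], [-0.907, -5.634, -1.417]],
    [[0.0227, 0, 0.0254], [-0.907, -5.634, -1.417]],
    [[0.0227, 0, 0.0254], [-0.907, -5.634, -1.417]],
    [[0.0227, 0, 0.0254], [-0.907, -5.634, -1.417]],
    [[0.0227, 0, 0.0254], [-0.907, -5.634, -1.417]],
    [[0.0227, 0, 0.0254], [-0.907, -5.634, -1.417]],
    [[0.0227, 0, 0.0254], [-0.907, -5.634, -1.417]],
    [[0.0227, 0, 0.0254], [-0.907, -5.634, -1.417]],
    [[0.0227, 0, 0.0254], [-0.907, -5.634, -1.417]],
  ],
)

```text
t: 7.0
eef_pos: [0.4917, 0.2546, 0.1939]
tool_rot: [-0.321, 0.539, 0.668, -0.401]
contact_force: [1.3, -0.5, -0.5]
gripper_width: 1.005
```

Call:
play_rows(
  increments=[
    [[0, 0, 0], [0, 0, 0]],
    [[0, 0, 0], [0, 0, 0]],
    [[0, 0, 0], [0, 0, 0]],
  ],
)

```text
t: 7.25
eef_pos: [0.4937, 0.2527, 0.1947]
tool_rot: [-0.322, 0.541, 0.666, -0.399]
contact_force: [-0.0, -0.3, 1.1]
gripper_width: 1.005
```

```bash
cat >> h.py <<'E'
def solefit(W,k,e0,lo,hi,c0):
    # W cloud; plane k; fit sole top; e0 azimuth; c0 approx top centre
    r=np.nan_to_num(W);nrm=np.array([-k[0],-k[1],1]);nn=np.linalg.norm(nrm);nrm/=nn
    a=np.radians(e0);e=np.array([np.cos(a),np.sin(a),0]);ex=e-nrm*(e@nrm);ex/=np.linalg.norm(ex);ey=np.cross(nrm,ex)
    h=(r[...,2]-r[...,0]*k[0]-r[...,1]*k[1]-k[2])/nn
    A=(r-c0)@ex;B=(r-c0)@ey
    m=(h>lo)&(h<hi)&(abs(A)<.12)&(abs(B)<.05)
    m=cv2.morphologyEx(m.astype(np.uint8),cv2.MORPH_OPEN,np.ones((3,3)))
    n,l,s,_=cv2.connectedComponentsWithStats(m);i=1+s[1:,4].argmax();m=l==i
    a,b=A[m],B[m]
    print('n',m.sum(),'a range',a.min(),a.max(),'h',np.median(h[m]))
    for s0 in np.arange(-.09,.1,.015):
        q=b[abs(a-s0)<.004]
        if len(q)>3: print('  a %.3f width %.4f mid %.4f'%(s0,q.max()-q.min(),(q.max()+q.min())/2))
    return ex,ey,nrm
E
python3 - <<'E'
from h import *
p,R=pose();print(p,R)
c,W=cloud('wrist');np.savez('pics/w2',c=c,W=W);cv2.imwrite('pics/w2.png',c[:,:,::-1])
k=np.array([.5302,.1084,-.2711])
solefit(W,k,12.,.02,.045,np.array([.5635,.2643,.091]))
E
```

```text
[0.4937 0.2527 0.1947] [[-0.2067  0.4636 -0.8616]
 [ 0.9784  0.0952 -0.1835]
 [-0.0031 -0.8809 -0.4733]]
n 11019 a range -0.0882134729176687 0.09035236284406598 h 0.03089032719067055
  a -0.090 width 0.0204 mid 0.0022
  a -0.075 width 0.0489 mid 0.0022
  a -0.060 width 0.0530 mid 0.0021
  a -0.045 width 0.0523 mid 0.0020
  a -0.030 width 0.0473 mid 0.0022
  a -0.015 width 0.0454 mid 0.0023
  a 0.000 width 0.0452 mid 0.0019
  a 0.015 width 0.0533 mid 0.0019
  a 0.030 width 0.0597 mid 0.0018
  a 0.045 width 0.0621 mid 0.0017
  a 0.060 width 0.0630 mid 0.0017
  a 0.075 width 0.0567 mid 0.0023
  a 0.090 width 0.0278 mid 0.0017
```

View pics/w2.png

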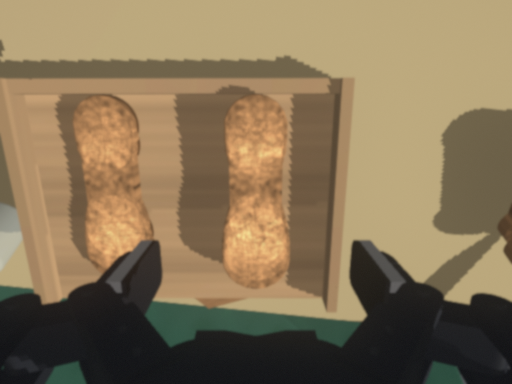

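The wrist view shows the thick sole centred at (255,190) and square in the rack. The thin one is at (110,180), with clear room on both sides of the thick sole for the fingers.

```bash
python3 - <<'E'
from h import *
k=np.array([.5302,.1084,-.2711]);nrm=np.array([-k[0],-k[1],1]);nrm/=np.linalg.norm(nrm)
a=np.radians(11.9);e=np.array([np.cos(a),np.sin(a),0]);ex=e-nrm*(e@nrm);ex/=np.linalg.norm(ex);ey=np.cross(nrm,ex)
c0=np.array([.5635,.2643,.091])
t=c0-.0105*ex+.0021*ey-.0305*nrm
Rt=np.c_[ey,-nrm,np.cross(ey,-nrm)]
inc(t+.03*nrm,Rt,10); inc(t,Rt,10)
E
```

```text
inc n=10 [-0.0, 0.0125, -0.0002] [-0.013, -0.006, 0.001]
inc n=10 [-0.0, 0.0155, -0.0002] [-0.013, -0.006, 0.001]
```

Call:
play_rows(
  increments=[
    [[0, 0.0155, -0.0002], [0, 0, 0]],
    [[0, 0.0155, -0.0002], [0, 0, 0]],
    [[0, 0.0155, -0.0002], [0, 0, 0]],
    [[0, 0.0155, -0.0002], [0, 0, 0]],
    [[0, 0.0155, -0.0002], [0, 0, 0]],
    [[0, 0.0155, -0.0002], [0, 0, 0]],
    [[0, 0.0155, -0.0002], [0, 0, 0]],
    [[0, 0.0155, -0.0002], [0, 0, 0]],
    [[0, 0.0155, -0.0002], [0, 0, 0]],
    [[0, 0.005, 0], [0, 0, 0]],
    [[0, 0.005, 0], [0, 0, 0]],
    [[0, 0.003, 0], [0, 0, 0]],
    [[0, 0, 0], [0, 0, 0]],
    [[0, 0, 0], [0, 0, 0]],
    [[0, 0, 0], [0, 0, 0]],
  ],
)

```text
t: 8.55
eef_pos: [0.5663, 0.2685, 0.0627]
tool_rot: [-0.321, 0.541, 0.667, -0.399]
contact_force: [0.1, 0.5, 0.3]
gripper_width: 0.997
```

```bash
python3 - <<'E'
from h import *
p,R=pose();o=get_obs();print(p,o['contact_force'])
k=np.array([.5302,.1084,-.2711]);nrm=np.array([-k[0],-k[1],1]);nrm/=np.linalg.norm(nrm)
a=np.radians(11.9);e=np.array([np.cos(a),np.sin(a),0]);ex=e-nrm*(e@nrm);ex/=np.linalg.norm(ex);ey=np.cross(nrm,ex)
t=np.array([.5635,.2643,.091])-.0105*ex+.0021*ey-.0305*nrm
d=t-p;print('err ex ey n',d@ex,d@ey,d@nrm, 'tool',R.T@d)
E
```

```text
[0.5663 0.2685 0.0627] [0.1154 0.5177 0.2927]
err ex ey n -0.00015845210716632866 -0.001511949110878483 -0.003896699235314989 tool [-0.0015  0.0039  0.0002]
```

Call:
play_rows(
  increments=[
    [[-0.001, 0.0025, 0], [0, 0, 0]],
    [[0, 0, 0], [0, 0, 0]],
    [[0, 0, 0], [0, 0, 0]],
  ],
)

```text
t: 8.8
eef_pos: [0.5676, 0.2675, 0.0599]
tool_rot: [-0.322, 0.541, 0.667, -0.399]
contact_force: [-0.8, -0.1, -0.4]
gripper_width: 0.999
```

Call:
play_rows(
  increments=[
    [[0, 0, 0], [0, 0, 0]],
    [[0, 0, 0], [0, 0, 0]],
    [[0, 0, 0], [0, 0, 0]],
    [[0, 0, 0], [0, 0, 0]],
    [[0, 0, 0], [0, 0, 0]],
    [[0, 0, 0], [0, 0, 0]],
    [[0, 0, 0], [0, 0, 0]],
    [[0, 0, 0], [0, 0, 0]],
    [[0, 0, 0], [0, 0, 0]],
    [[0, 0, 0], [0, 0, 0]],
  ],
  gripper=0.035,
  grip_force=24,
)

```text
t: 9.63
eef_pos: [0.5674, 0.2678, 0.0598]
tool_rot: [-0.322, 0.541, 0.667, -0.399]
contact_force: [-2.8, -0.9, 6.1]
gripper_width: 0.538
```

Call:
play_rows(
  increments=[
    [[0, -0.003, 0], [0, 0, 0]],
    [[0, -0.006, 0], [0, 0, 0]],
    [[0, -0.01, 0], [0, 0, 0]],
    [[0, -0.015, 0], [0, 0, 0]],
    [[0, -0.02, 0], [0, 0, 0]],
    [[0, -0.02, 0], [0, 0, 0]],
    [[0, -0.02, 0], [0, 0, 0]],
    [[0, -0.02, 0], [0, 0, 0]],
    [[0, -0.015, 0], [0, 0, 0]],
    [[0, -0.006, 0], [0, 0, 0]],
    [[0, 0, 0], [0, 0, 0]],
    [[0, 0, 0], [0, 0, 0]],
  ],
)

```text
t: 10.63
eef_pos: [0.5047, 0.2542, 0.1788]
tool_rot: [-0.321, 0.541, 0.667, -0.399]
contact_force: [0.5, -1.7, -2.5]
gripper_width: 0.535
```

```bash
python3 - <<'E'
from h import *
o=get_obs();p,R=pose();print(p,R,o['contact_force'],o['gripper_width'])
c,W=cloud('wrist');cv2.imwrite('pics/w3.png',c[:,:,::-1]);np.savez('pics/w3',c=c,W=W)
P=(W-p)@R # tool coords
np.set_printoptions(precision=4,suppress=True)
m=np.isfinite(P[...,0])&(P[...,1]>-.05)&(P[...,1]<.03)&(abs(P[...,0])<.045)&(abs(P[...,2])<.12)
Q=P[m];print(m.sum(),Q.min(0),Q.max(0),np.percentile(Q[:,1],[5,25,50,75,95]))
for s0 in np.arange(-.12,.12,.01):
    q=Q[abs(Q[:,2]-s0)<.004]
    if len(q)>5:print(round(s0,3),len(q),q[:,0].min(),q[:,0].max(),np.median(q[:,1]))
E
```

```text
[0.5047 0.2542 0.1788] [[-0.2073  0.4653 -0.8606]
 [ 0.9783  0.0957 -0.184 ]
 [-0.0032 -0.88   -0.475 ]] [ 0.4764 -1.7178 -2.4673] 0.5348724404245716
36151 [-0.0449 -0.05   -0.0292] [ 0.0448 -0.0063  0.0779] [-0.039  -0.0307 -0.0302 -0.0297 -0.029 ]
-0.03 184 -0.027484768604889884 0.025710767382433226 -0.029550455426379626
-0.02 1889 -0.026072005679752173 0.024280707668260362 -0.029830044837270184
-0.01 2129 -0.02465779514426385 0.023017199512170468 -0.030022293755308092
-0.0 2446 -0.025494878631614447 0.023723226269288872 -0.030151249785449107
0.01 4200 -0.04478921851719998 0.04483680117713044 -0.030436083193233158
0.02 2359 -0.024422595766948798 0.023358757839662778 -0.030132404552788702
0.03 2718 -0.026617432962244475 0.025134244615445975 -0.030173091875141812
0.04 3029 -0.027457795651824393 0.02584584696446992 -0.03027394412947155
0.05 3305 -0.027442825321160633 0.02576766951962625 -0.030315142602155166
0.06 3288 -0.027014574583243314 0.025808743069471347 -0.030391654399476633
0.07 2658 -0.022999550751827833 0.021054156488571972 -0.03039972574503825
0.08 209 -0.010828648839056924 0.008582564333185378 -0.030064643795004935
```

View pics/w3.png

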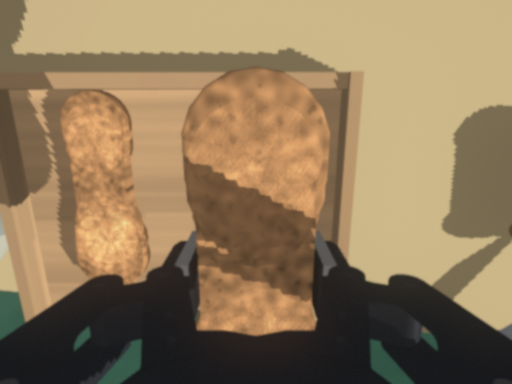

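The thick sole is gripped at its waist, filling the middle of the view around (255,200). The thin sole is undisturbed at (105,185).

```bash
python3 - <<'E'
from h import *
t=CC+EX*.001+EY*.0485+np.array([0,0,.20]);print(t)
inc(t,down(-12.95),30)
E
```

```text
[ 0.5052 -0.1621  0.2   ]
inc n=30 [-0.0117, 0.0012, -0.0115] [0.608, 3.742, 0.94]
```

Call:
play_rows(
  increments=[
    [[-0.0117, 0.0012, -0.0115], [0.608, 3.742, 0.94]],
    [[-0.0117, 0.0012, -0.0115], [0.608, 3.742, 0.94]],
    [[-0.0117, 0.0012, -0.0115], [0.608, 3.742, 0.94]],
    [[-0.0117, 0.0012, -0.0115], [0.608, 3.742, 0.94]],
    [[-0.0117, 0.0012, -0.0115], [0.608, 3.742, 0.94]],
    [[-0.0117, 0.0012, -0.0115], [0.608, 3.742, 0.94]],
    [[-0.0117, 0.0012, -0.0115], [0.608, 3.742, 0.94]],
    [[-0.0117, 0.0012, -0.0115], [0.608, 3.742, 0.94]],
    [[-0.0117, 0.0012, -0.0115], [0.608, 3.742, 0.94]],
    [[-0.0117, 0.0012, -0.0115], [0.608, 3.742, 0.94]],
    [[-0.0117, 0.0012, -0.0115], [0.608, 3.742, 0.94]],
    [[-0.0117, 0.0012, -0.0115], [0.608, 3.742, 0.94]],
    [[-0.0117, 0.0012, -0.0115], [0.608, 3.742, 0.94]],
    [[-0.0117, 0.0012, -0.0115], [0.608, 3.742, 0.94]],
    [[-0.0117, 0.0012, -0.0115], [0.608, 3.742, 0.94]],
  ],
)

```text
t: 11.93
eef_pos: [0.6151, 0.0472, 0.2117]
tool_rot: [-0.588, 0.713, 0.335, -0.183]
contact_force: [-0.2, -0.0, -2.0]
gripper_width: 0.534
```

Call:
play_rows(
  increments=[
    [[-0.0117, 0.0012, -0.0115], [0.608, 3.742, 0.94]],
    [[-0.0117, 0.0012, -0.0115], [0.608, 3.742, 0.94]],
    [[-0.0117, 0.0012, -0.0115], [0.608, 3.742, 0.94]],
    [[-0.0117, 0.0012, -0.0115], [0.608, 3.742, 0.94]],
    [[-0.0117, 0.0012, -0.0115], [0.608, 3.742, 0.94]],
    [[-0.0117, 0.0012, -0.0115], [0.608, 3.742, 0.94]],
    [[-0.0117, 0.0012, -0.0115], [0.608, 3.742, 0.94]],
    [[-0.0117, 0.0012, -0.0115], [0.608, 3.742, 0.94]],
    [[-0.0117, 0.0012, -0.0115], [0.608, 3.742, 0.94]],
    [[-0.0117, 0.0012, -0.0115], [0.608, 3.742, 0.94]],
    [[-0.0117, 0.0012, -0.0115], [0.608, 3.742, 0.94]],
    [[-0.0117, 0.0012, -0.0115], [0.608, 3.742, 0.94]],
    [[-0.0117, 0.0012, -0.0115], [0.608, 3.742, 0.94]],
    [[-0.0117, 0.0012, -0.0115], [0.608, 3.742, 0.94]],
    [[-0.0117, 0.0012, -0.0115], [0.608, 3.742, 0.94]],
    [[0, 0, 0], [0, 0, 0]],
    [[0, 0, 0], [0, 0, 0]],
  ],
)

```text
t: 13.35
eef_pos: [0.5038, -0.1617, 0.1994]
tool_rot: [0.703, -0.702, 0.081, -0.081]
contact_force: [-0.2, 0.6, -1.4]
gripper_width: 0.53
```

```bash
cat >> h.py <<'E'
def held():
    o=get_obs();p,R=pose();print(p,(p-CC)@EX,(p-CC)@EY,'rot err deg',np.degrees(Ro.from_matrix(R.T@down(-12.95)).as_rotvec()),o['contact_force'],o['gripper_width'])
    c,W=cloud('wrist')
    P=(W-p)@R
    m=np.isfinite(P[...,0])&(P[...,1]>-.034)&(P[...,1]<-.024)&(abs(P[...,0])<.04)&(P[...,2]>.025)&(P[...,2]<.12)
    Q=P[m];A=np.c_[Q[:,[0,2]],np.ones(len(Q))];print('plane',np.linalg.lstsq(A,Q[:,1],rcond=None)[0],'heel z',Q[:,2].max())
    for s0 in (.03,.045,.06):
        q=Q[abs(Q[:,2]-s0)<.004];print(s0,q[:,0].min(),q[:,0].max(),(q[:,0].min()+q[:,0].max())/2)
    r=np.nan_to_num(W);a=(r-CC)@EX;b=(r-CC)@EY
    m=(r[...,2]>.053)&(r[...,2]<.066)&(abs(a)<.06)&(b>.12)&(b<.17)
    if m.sum()>20:print('stop',cv2.minAreaRect(np.c_[a[m],b[m]].astype(np.float32)*1000))
    m=(r[...,2]>.008)&(r[...,2]<.022)&(abs(a)<.08)&(b>-.2)&(b<.2)
    if m.sum()>20:print('bed',a[m].min(),a[m].max(),np.median(r[m][:,2]))
    return c
E
python3 - <<'E'
from h import *
c=held();cv2.imwrite('pics/w4.png',c[:,:,::-1])
E
```

```text
[ 0.5038 -0.1617  0.1994] -0.0005156736310319848 0.048507942491716624 rot err deg [-0.0256 -0.1739 -0.0382] [-0.1742  0.5719 -1.3573] 0.529675242058417
plane [-0.002  -0.0042 -0.0307] heel z 0.07915848024274195
0.03 -0.024681453703081 0.027284370351459468 0.0013014583241892346
0.045 -0.0252520054979481 0.027882179658828832 0.0013150870804403657
0.06 -0.025050332008265622 0.027359514964354542 0.0011545914780444599
stop ((1.9824867248535156, 140.09686279296875), (15.395963668823242, 89.74434661865234), 89.73591613769531)
bed -0.058160114875873595 0.06156131775268176 0.015768856257885322
```

View pics/w4.png

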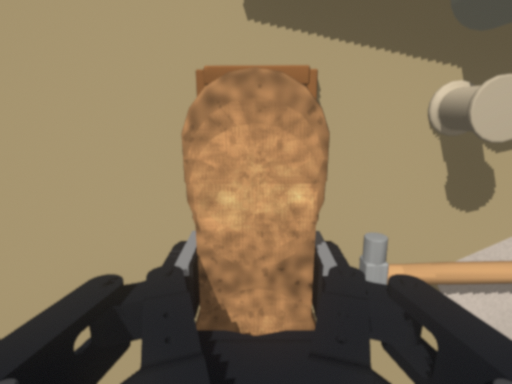

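The sole hangs straight over the cradle, its heel at (257,70) just short of the stop. Everything else is clear.

Call:
play_rows(
  increments=[
    [[0.001, 0.01, 0], [0, 0, 0]],
    [[0, 0.015, 0], [0, 0, 0]],
    [[0, 0.02, 0], [0, 0, 0]],
    [[0, 0.02, 0], [0, 0, 0]],
    [[0, 0.02, 0], [0, 0, 0]],
    [[0, 0.02, 0], [0, 0, 0]],
    [[0, 0.02, 0], [0, 0, 0]],
    [[0, 0.02, 0], [0, 0, 0]],
    [[0, 0.015, 0], [0, 0, 0]],
    [[0, 0.009, 0], [0, 0, 0]],
    [[0, 0.005, 0], [0, 0, 0]],
    [[0, 0, 0], [0, 0, 0]],
    [[0, 0, 0], [0, 0, 0]],
    [[0, 0, 0], [0, 0, 0]],
  ],
)

```text
t: 14.57
eef_pos: [0.5066, -0.1608, 0.0263]
tool_rot: [0.703, -0.702, 0.079, -0.08]
contact_force: [0.3, -0.3, -1.6]
gripper_width: 0.533
```

```bash
python3 - <<'E'
from h import *
held()
E
```

```text
[ 0.5066 -0.1608  0.0263] 0.0020772445625482153 0.050051945418917915 rot err deg [-0.0325  0.0277  0.1009] [ 0.3133 -0.3025 -1.6129] 0.5328220714570443
plane [-0.0028 -0.0324 -0.0293] heel z 0.09817558855624406
0.03 -0.024618230089173118 0.027330014065001837 0.0013558919879143594
0.045 -0.02540406274321916 0.027820145702514225 0.0012080414796475317
0.06 -0.025511501263952737 0.027634868533062226 0.0010616836345547446
stop ((1.8653602600097656, 134.18801879882812), (28.004446029663086, 89.8786849975586), 89.98735809326172)
bed -0.058769764261088986 0.06237835451298475 0.01579256931072464
```

Call:
play_rows(
  increments=[
    [[-0.001, 0.003, -0.001], [0, 0, 0]],
    [[0, 0.003, 0], [0, 0, 0]],
    [[0, 0.001, 0], [0, 0, 0]],
    [[0, 0.001, 0], [0, 0, 0]],
    [[0, 0, 0], [0, 0, 0]],
    [[0, 0, 0], [0, 0, 0]],
  ],
)

```text
t: 15.12
eef_pos: [0.5046, -0.1615, 0.0174]
tool_rot: [0.703, -0.702, 0.08, -0.08]
contact_force: [-0.3, 0.6, -1.9]
gripper_width: 0.532
```

Call:
play_rows(
  increments=[
    [[0, 0.001, 0], [0, 0, 0]],
    [[0, 0, 0], [0, 0, 0]],
    [[0, 0, 0], [0, 0, 0]],
  ],
)

```text
t: 15.37
eef_pos: [0.5046, -0.1615, 0.0165]
tool_rot: [0.703, -0.702, 0.08, -0.08]
contact_force: [-0.1, -0.0, -2.2]
gripper_width: 0.534
```

Call:
play_rows(
  increments=[
    [[0, 0.001, 0], [0, 0, 0]],
    [[0, 0, 0], [0, 0, 0]],
    [[0, 0, 0], [0, 0, 0]],
  ],
)

```text
t: 15.62
eef_pos: [0.5048, -0.1615, 0.0156]
tool_rot: [0.703, -0.702, 0.079, -0.08]
contact_force: [-0.6, 0.0, -0.6]
gripper_width: 0.536
```

Call:
play_rows(
  increments=[
    [[0, 0.0007, 0], [0, 0, 0]],
    [[0, 0, 0], [0, 0, 0]],
    [[0, 0, 0], [0, 0, 0]],
  ],
)

```text
t: 15.87
eef_pos: [0.5048, -0.1615, 0.0152]
tool_rot: [0.703, -0.702, 0.079, -0.08]
contact_force: [-0.9, 0.6, 6.2]
gripper_width: 0.535
```

Call:
play_rows(
  increments=[
    [[0, 0, 0], [0, 0, 0]],
    [[0, 0, 0], [0, 0, 0]],
    [[0, 0, 0], [0, 0, 0]],
    [[0, 0, 0], [0, 0, 0]],
    [[0, 0, 0], [0, 0, 0]],
    [[0, 0, 0], [0, 0, 0]],
    [[0, -0.005, 0], [0, 0, 0]],
    [[0, -0.01, 0], [0, 0, 0]],
    [[0, -0.02, 0], [0, 0, 0]],
    [[0, -0.03, 0], [0, 0, 0]],
    [[0, -0.03, 0], [0, 0, 0]],
    [[0, -0.03, 0], [0, 0, 0]],
    [[0, -0.03, 0], [0, 0, 0]],
    [[0, -0.03, 0], [0, 0, 0]],
    [[0, -0.015, 0], [0, 0, 0]],
    [[0, 0, 0], [0, 0, 0]],
    [[0, 0, 0], [0, 0, 0]],
  ],
  gripper=0.0854,
)

```text
t: 17.28
eef_pos: [0.505, -0.1617, 0.2163]
tool_rot: [-0.703, 0.703, -0.079, 0.081]
contact_force: [-0.0, -0.9, 0.3]
gripper_width: 0.998
```

```bash
cat >> h.py <<'E'
def cradle(W):
    r=np.nan_to_num(W);a=(r-CC)@EX;b=(r-CC)@EY
    for nm,lo,hi,b0,b1 in [('sole',.038,.050,-.1,.131),('stop',.053,.066,.12,.17),('block',.052,.066,-.16,.1),('grip',.1,.116,-.16,.1)]:
        m=(r[...,2]>lo)&(r[...,2]<hi)&(abs(a)<.05)&(b>b0)&(b<b1)
        if m.sum()<20: continue
        m=cv2.morphologyEx(m.astype(np.uint8),cv2.MORPH_OPEN,np.ones((2,2)))
        n,l,s,_=cv2.connectedComponentsWithStats(m);i=1+s[1:,4].argmax();m=l==i
        print(nm,m.sum(),cv2.minAreaRect(np.c_[a[m],b[m]].astype(np.float32)*1000),'b',b[m].min(),b[m].max(),'z',np.median(r[m][:,2]))
E
python3 - <<'E'
from h import *
p,R=pose();print(p)
for n in ['top','wrist']:
    c,W=cloud(n); print(n);cradle(W)
g=CC+EX*.0012+EY*(-.1092)
inc(g+[0,0,.2],down(-12.95),10)
E
```

```text
[ 0.505  -0.1617  0.2163]
top
sole 603 ((-249.98681640625, 64.6954345703125), (550.996826171875, 90.63530731201172), 3.4776952266693115) b 0.033229816591331014 0.125058369903831 z 0.04454250548410064
stop 210 ((-240.11514282226562, 121.82052612304688), (577.63623046875, 22.16044807434082), 3.4822945594787598) b 0.09321792000000002 0.14530778389121018 z 0.05883777667862814
wrist
sole 8372 ((-242.82000732421875, 13.693504333496094), (558.725830078125, 194.44740295410156), 3.5931713581085205) b -0.06792151387882206 0.12642377494634113 z 0.04581109232633017
stop 1987 ((-235.92019653320312, 123.36213684082031), (586.3516235351562, 20.763412475585938), 3.8697855472564697) b 0.09321792000000002 0.15229279199948167 z 0.060639377199282224
block 1422 ((-241.42117309570312, -53.11921691894531), (95.98680114746094, 635.8684692382812), 71.51164245605469) b -0.16909386745213018 0.09321792000000002 z 0.060518080684323794
inc n=10 [0.0002, 0.0014, -0.0158] [-0.002, 0.002, -0.008]
```

Call:
play_rows(
  increments=[
    [[0, 0.0014, -0.0158], [0, 0, 0]],
    [[0, 0.0014, -0.0158], [0, 0, 0]],
    [[0, 0.0014, -0.0158], [0, 0, 0]],
    [[0, 0.0014, -0.0158], [0, 0, 0]],
    [[0, 0.0014, -0.0158], [0, 0, 0]],
    [[0, 0.0014, -0.0158], [0, 0, 0]],
    [[0, 0.0014, -0.0158], [0, 0, 0]],
    [[0, 0.0014, -0.0158], [0, 0, 0]],
    [[0, 0.0014, -0.0158], [0, 0, 0]],
    [[0, 0.0014, -0.0158], [0, 0, 0]],
    [[0, 0, 0], [0, 0, 0]],
    [[0, 0, 0], [0, 0, 0]],
  ],
)

```text
t: 18.38
eef_pos: [0.4682, -0.3156, 0.1992]
tool_rot: [0.703, -0.702, 0.081, -0.079]
contact_force: [0.7, -0.1, -0.5]
gripper_width: 1.001
```

```bash
sed -i 's/m=cv2.morphologyEx(m.astype(np.uint8),cv2.MORPH_OPEN,np.ones((2,2)))/m0=m;m=cv2.morphologyEx(m.astype(np.uint8),cv2.MORPH_OPEN,np.ones((3,3)))/; s/m=l==i$/m=(l==i)\&(r[...,2]>.01)/' h.py
python3 - <<'E'
from h import *
p,R=pose();print(p,(p-CC)@EX,(p-CC)@EY)
for n in ['top','wrist']:
    c,W=cloud(n); print(n);cradle(W)
cv2.imwrite('pics/w5.png',c[:,:,::-1])
g=CC+EX*.0014+EY*(-.1094)
inc(g+[0,0,.072],down(-12.95),8)
E
```

```text
[ 0.4682 -0.3156  0.1992] -0.0007251447817795444 -0.1094993199734455
top
sole 1288 ((2.133047103881836, 38.14716720581055), (179.22830200195312, 62.70886993408203), 87.68708038330078) b -0.05152432986879913 0.1279693686479677 z 0.04446042235518894
stop 199 ((-0.40174102783203125, 140.26065063476562), (15.878996849060059, 87.38475036621094), 89.98517608642578) b 0.13231386080825203 0.14819979995025653 z 0.059494257255080674
block 117 ((-28.238874435424805, -109.40147399902344), (22.682958602905273, 33.69453811645508), 88.8505859375) b -0.12090961233474036 -0.09802151691463933 z 0.059150675918251086
grip 87 ((-0.3615274429321289, -109.86882781982422), (22.86030387878418, 22.112279891967773), 8.84377670288086) b -0.12014278530254988 -0.09808875434159639 z 0.10945154390527312
wrist
sole 7158 ((1.9343338012695312, -3.2798080444335938), (63.27897644042969, 96.11673736572266), 0.09608279168605804) b -0.05133340085084004 0.04479293296299981 z 0.04580366144233915
block 826 ((-25.609378814697266, -109.26766967773438), (21.457727432250977, 35.366859436035156), 89.98339080810547) b -0.11999286884505074 -0.09853527996527568 z 0.06074593255693152
grip 896 ((1.8620920181274414, -109.33674621582031), (22.179183959960938, 23.57442283630371), 89.99214172363281) b -0.12042687980611615 -0.0982462146214992 z 0.11051628596800961
inc n=8 [0.0002, 0.016, -0.0002] [-0.012, 0.011, -0.01]
```

View pics/w5.png

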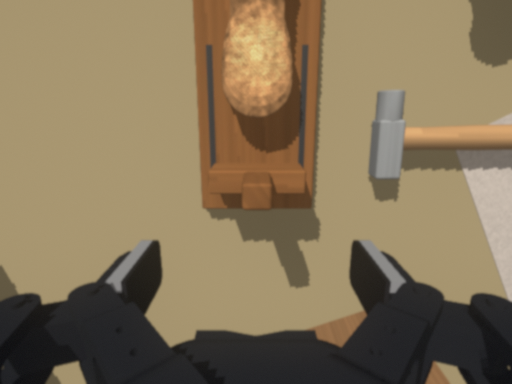

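The wrist view shows the sole flat on the middle of the bed, its toe at (257,112), with the block and grip behind it at (257,190). The sole is free of the gripper.

Call:
play_rows(
  increments=[
    [[0.0002, 0.016, -0.0002], [0, 0, 0]],
    [[0.0002, 0.016, -0.0002], [0, 0, 0]],
    [[0.0002, 0.016, -0.0002], [0, 0, 0]],
    [[0.0002, 0.016, -0.0002], [0, 0, 0]],
    [[0.0002, 0.016, -0.0002], [0, 0, 0]],
    [[0.0002, 0.016, -0.0002], [0, 0, 0]],
    [[0.0002, 0.016, -0.0002], [0, 0, 0]],
    [[0.0002, 0.016, -0.0002], [0, 0, 0]],
    [[0, 0, 0], [0, 0, 0]],
    [[0, 0, 0], [0, 0, 0]],
  ],
)

```text
t: 19.32
eef_pos: [0.4703, -0.316, 0.0722]
tool_rot: [0.703, -0.702, 0.08, -0.079]
contact_force: [0.4, 0.2, -0.0]
gripper_width: 1.001
```

Call:
play_rows(
  increments=[
    [[0, 0, 0], [0, 0, 0]],
    [[0, 0, 0], [0, 0, 0]],
    [[0, 0, 0], [0, 0, 0]],
    [[0, 0, 0], [0, 0, 0]],
    [[0, 0, 0], [0, 0, 0]],
    [[0, 0, 0], [0, 0, 0]],
    [[0, 0, 0], [0, 0, 0]],
    [[0, 0, 0], [0, 0, 0]],
    [[0, 0, 0], [0, 0, 0]],
    [[0, 0, 0], [0, 0, 0]],
  ],
  gripper=0.01,
  grip_force=22,
)

```text
t: 20.15
eef_pos: [0.4691, -0.3174, 0.0733]
tool_rot: [0.703, -0.702, 0.081, -0.079]
contact_force: [-5.5, 1.4, 7.2]
gripper_width: 0.278
```

Call:
play_rows(
  increments=[
    [[0, 0, 0.004], [0, 0, 0]],
    [[0, 0, 0.004], [0, 0, 0]],
    [[0, 0, 0.004], [0, 0, 0]],
    [[0, 0, 0.004], [0, 0, 0]],
    [[0, 0, 0.004], [0, 0, 0]],
    [[0, 0, 0.004], [0, 0, 0]],
    [[0, 0, 0.004], [0, 0, 0]],
    [[0, 0, 0.004], [0, 0, 0]],
    [[0, 0, 0.004], [0, 0, 0]],
    [[0, 0, 0.004], [0, 0, 0]],
    [[0, 0, 0.003], [0, 0, 0]],
    [[0, 0, 0.002], [0, 0, 0]],
    [[0, 0, 0.001], [0, 0, 0]],
    [[0, 0, 0], [0, 0, 0]],
    [[0, 0, 0], [0, 0, 0]],
  ],
)

```text
t: 21.4
eef_pos: [0.4793, -0.2732, 0.0733]
tool_rot: [-0.702, 0.703, -0.081, 0.079]
contact_force: [-6.3, -0.3, 7.3]
gripper_width: 0.275
```

```bash
python3 - <<'E'
from h import *
p,R=pose();print(p,(p-CC)@EX,(p-CC)@EY,R.T@get_obs()['contact_force'])
c,W=cloud('top');cradle(W)
E
```

```text
[ 0.4793 -0.2732  0.0733] 0.0005989461735758997 -0.06565579730239064 [-6.103  -7.3118 -1.7051]
sole 1282 ((2.079324722290039, 36.89312744140625), (181.70916748046875, 62.275691986083984), 87.83028411865234) b -0.05403170676624314 0.12793396871803958 z 0.044439018055414004
stop 205 ((0.06393814086914062, 140.1326141357422), (16.096376419067383, 87.24984741210938), 89.88966369628906) b 0.13202907571906267 0.14817889710273052 z 0.059199351455102814
block 62 ((-27.715225219726562, -59.42329788208008), (32.359718322753906, 13.632224082946777), 2.223316192626953) b -0.06627212339779186 -0.05253158647959278 z 0.05929216525126259
```

Call:
play_rows(
  increments=[
    [[0, 0, 0.001], [0, 0, 0]],
    [[0, 0, 0.001], [0, 0, 0]],
    [[0, 0, 0.001], [0, 0, 0]],
    [[0, 0, 0], [0, 0, 0]],
    [[0, 0, 0], [0, 0, 0]],
  ],
)

```text
t: 21.87
eef_pos: [0.4798, -0.2709, 0.0733]
tool_rot: [-0.702, 0.703, -0.081, 0.079]
contact_force: [-5.3, -1.0, 6.7]
gripper_width: 0.278
```

Call:
play_rows(
  increments=[
    [[0, 0, 0.001], [0, 0, 0]],
    [[0, 0, 0], [0, 0, 0]],
    [[0, 0, 0], [0, 0, 0]],
  ],
)

```text
t: 22.12
eef_pos: [0.48, -0.2701, 0.0733]
tool_rot: [-0.702, 0.703, -0.081, 0.079]
contact_force: [-5.4, -1.9, 6.9]
gripper_width: 0.278
```

```bash
python3 - <<'E'
from h import *
p,R=pose();print(p,(p-CC)@EX,(p-CC)@EY,R.T@get_obs()['contact_force'])
c,W=cloud('top');cradle(W)
E
```

```text
[ 0.48   -0.2701  0.0733] 0.0005755718423691436 -0.06244419180222943 [-4.8096 -6.9341 -3.1155]
sole 1277 ((0.3078289031982422, 39.27509689331055), (180.1097869873047, 62.76297378540039), 89.37590789794922) b -0.050859321861235186 0.12930443327793373 z 0.04454487395441217
stop 205 ((-0.060359954833984375, 140.2526397705078), (16.015148162841797, 87.9703140258789), 89.89611053466797) b 0.1321937731916306 0.14823477937636448 z 0.05976540519997362
block 58 ((-30.611461639404297, -55.373497009277344), (26.42123794555664, 12.732599258422852), 7.902953624725342) b -0.06298751517157107 -0.04975182240706952 z 0.05893738810933935
```

Block is now pushing the sole; about 2–3 mm remain. I'll take single 1 mm steps and watch the force.

Call:
play_rows(
  increments=[
    [[0, 0, 0.001], [0, 0, 0]],
    [[0, 0, 0], [0, 0, 0]],
    [[0, 0, 0], [0, 0, 0]],
  ],
)

```text
t: 22.42
eef_pos: [0.4802, -0.2691, 0.0733]
tool_rot: [-0.702, 0.703, -0.081, 0.079]
contact_force: [-5.1, -1.4, 5.8]
gripper_width: 0.28
```

Call:
play_rows(
  increments=[
    [[0, 0, 0.001], [0, 0, 0]],
    [[0, 0, 0], [0, 0, 0]],
    [[0, 0, 0], [0, 0, 0]],
  ],
)

```text
t: 22.67
eef_pos: [0.4804, -0.2682, 0.0733]
tool_rot: [-0.702, 0.703, -0.081, 0.079]
contact_force: [-5.8, -2.2, 6.9]
gripper_width: 0.275
```

Call:
play_rows(
  increments=[
    [[0, 0, 0.0007], [0, 0, 0]],
    [[0, 0, 0], [0, 0, 0]],
    [[0, 0, 0], [0, 0, 0]],
  ],
)

```text
t: 22.92
eef_pos: [0.4806, -0.2677, 0.0733]
tool_rot: [-0.702, 0.703, -0.081, 0.079]
contact_force: [-6.0, -2.7, 6.6]
gripper_width: 0.275
```

Call:
play_rows(
  increments=[
    [[0, 0, 0.0007], [0, 0, 0]],
    [[0, 0, 0], [0, 0, 0]],
    [[0, 0, 0], [0, 0, 0]],
  ],
)

```text
t: 23.17
eef_pos: [0.4805, -0.2677, 0.0733]
tool_rot: [-0.702, 0.703, -0.081, 0.08]
contact_force: [-6.3, -4.0, 6.7]
gripper_width: 0.281
```

Call:
play_rows(
  increments=[
    [[0, 0, 0.0007], [0, 0, 0]],
    [[0, 0, 0], [0, 0, 0]],
    [[0, 0, 0], [0, 0, 0]],
  ],
)

```text
t: 23.42
eef_pos: [0.4805, -0.2677, 0.0733]
tool_rot: [-0.702, 0.704, -0.081, 0.08]
contact_force: [-7.0, -6.0, 6.3]
gripper_width: 0.277
```

Call:
play_rows(
  increments=[
    [[0, 0, 0.0007], [0, 0, 0]],
    [[0, 0, 0], [0, 0, 0]],
    [[0, 0, 0], [0, 0, 0]],
  ],
)

```text
t: 23.67
eef_pos: [0.4805, -0.2677, 0.0733]
tool_rot: [-0.701, 0.704, -0.081, 0.08]
contact_force: [-6.3, -8.9, 6.1]
gripper_width: 0.286
```

```bash
python3 - <<'E'
from h import *
p,R=pose();print(p,(p-CC)@EX,(p-CC)@EY,R.T@get_obs()['contact_force'])
c,W=cloud('top');cradle(W)
E
```

```text
[ 0.4805 -0.2677  0.0733] 0.0005905681198318698 -0.05998709938097251 [ -4.09    -6.0636 -10.0911]
sole 1273 ((-2.6097259521484375, 40.88700866699219), (62.447505950927734, 179.37640380859375), 2.6948325634002686) b -0.04859370178080732 0.13069995631629866 z 0.04448041431438163
stop 198 ((-0.8040046691894531, 140.2489776611328), (16.015687942504883, 85.68656921386719), 89.82181549072266) b 0.1321919237134683 0.14825205103127623 z 0.05928127217593787
block 59 ((-30.946285247802734, -53.006900787353516), (26.790340423583984, 12.507635116577148), 6.77487850189209) b -0.060600605150257364 -0.047155966986343736 z 0.05953046297354831
```

Call:
play_rows(
  increments=[
    [[0, 0, 0], [0, 0, 0]],
    [[0, 0, 0], [0, 0, 0]],
    [[0, 0, 0], [0, 0, 0]],
    [[0, 0, 0], [0, 0, 0]],
    [[0, 0, 0], [0, 0, 0]],
    [[0, 0, 0], [0, 0, 0]],
    [[0, -0.01, 0], [0, 0, 0]],
    [[0, -0.02, 0], [0, 0, 0]],
    [[0, -0.03, 0], [0, 0, 0]],
    [[0, -0.03, 0], [0, 0, 0]],
    [[0, -0.03, 0], [0, 0, 0]],
    [[0, -0.03, 0], [0, 0, 0]],
    [[0, -0.02, 0], [0, 0, 0]],
    [[0, 0, -0.02], [0, 0, 0]],
    [[0, 0, -0.02], [0, 0, 0]],
    [[0, 0, 0], [0, 0, 0]],
    [[0, 0, 0], [0, 0, 0]],
  ],
  gripper=0.0854,
)

```text
t: 25.13
eef_pos: [0.4732, -0.3041, 0.2433]
tool_rot: [0.703, -0.702, 0.08, -0.081]
contact_force: [-0.3, 1.2, -0.3]
gripper_width: 0.998
```

```bash
python3 - <<'E'
from h import *
p,R=pose();print(p,(p-CC)@EX,(p-CC)@EY)
for n in ['top','wrist']:
    c,W=cloud(n); print(n);cradle(W)
    r=np.nan_to_num(W);a=(r-CC)@EX;b=(r-CC)@EY
    m=(r[...,2]>.038)&(r[...,2]<.05)&(abs(a)<.05)
    for s in np.arange(-.04,.13,.015):
        q=a[m&(abs(b-s)<.004)]
        if len(q)>5:print('  b %.3f w %.4f mid %.4f'%(s,q.max()-q.min(),(q.max()+q.min())/2))
    cv2.imwrite('pics/e_%s.png'%n,c[:,:,::-1])
E
```

```text
[ 0.4732 -0.3041  0.2433] 0.0015942911517352262 -0.09710802990950979
top
sole 1277 ((-2.1261425018310547, 41.010257720947266), (62.28910827636719, 178.9656524658203), 2.2430014610290527) b -0.04820088991134243 0.13057709571460374 z 0.04448333715757869
stop 207 ((-0.7700614929199219, 140.24459838867188), (15.926215171813965, 89.23090362548828), 89.82110595703125) b 0.1321908806419532 0.14820234186210182 z 0.05941656062666087
block 117 ((-28.256046295166016, -58.37274932861328), (33.25363540649414, 22.340652465820312), 1.7552621364593506) b -0.06961201999777666 -0.04716002879134214 z 0.05938337411041321
grip 87 ((-0.12467765808105469, -58.97121047973633), (23.304258346557617, 22.897300720214844), 7.707237720489502) b -0.06973320647455632 -0.047373186492286314 z 0.10944916298924072
  b -0.040 w 0.0461 mid -0.0001
  b -0.025 w 0.0620 mid 0.0002
  b -0.010 w 0.0624 mid -0.0002
  b 0.005 w 0.0600 mid -0.0010
  b 0.020 w 0.0571 mid 0.0001
  b 0.035 w 0.0457 mid -0.0006
  b 0.050 w 0.0438 mid 0.0004
  b 0.065 w 0.0446 mid 0.0003
  b 0.080 w 0.0485 mid -0.0008
  b 0.095 w 0.0509 mid 0.0002
  b 0.110 w 0.0500 mid -0.0007
  b 0.125 w 0.0378 mid -0.0006
wrist
sole 6414 ((2.021543502807617, 11.213695526123047), (117.2294692993164, 63.20911407470703), 89.96499633789062) b -0.04739942645391255 0.06982619353089167 z 0.045828459638394256
block 662 ((30.21197509765625, -58.46239471435547), (21.068208694458008, 32.98594665527344), 89.87442016601562) b -0.06901763779614158 -0.04792154118601011 z 0.06069929296158717
grip 682 ((1.6971397399902344, -58.528221130371094), (22.976919174194336, 21.463815689086914), 0.2451949119567871) b -0.06930191039402266 -0.04778464411310266 z 0.11054384568956353
  b -0.040 w 0.0474 mid 0.0021
  b -0.025 w 0.0606 mid 0.0015
  b -0.010 w 0.0631 mid 0.0021
  b 0.005 w 0.0614 mid 0.0017
  b 0.020 w 0.0564 mid 0.0016
  b 0.035 w 0.0477 mid 0.0018
  b 0.050 w 0.0453 mid 0.0018
  b 0.065 w 0.0447 mid 0.0018
```

View pics/e_wrist.png

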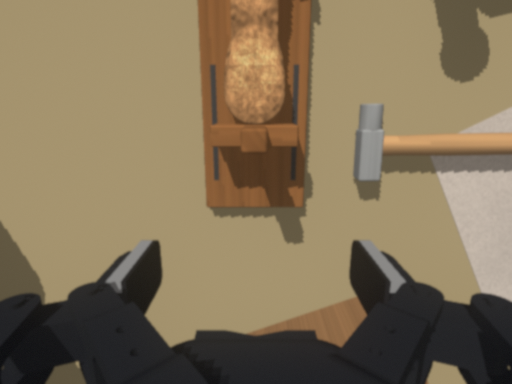

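The sole lies straight on the middle line. Its toe, at about (256,122), touches the block, and the gripper is well clear. The block centre sits 59 mm on the toe side of the cradle's middle, which makes the gap about 180 mm, the sole's length.

```bash
python3 -c "
from station import *
print(hand_in())"
```

```text
the job is handed in; nothing more can be done
None
```

The thick sole is set in the cradle, held between the toe block and the heel stop, and the job is handed in at about 25 s of the 64 s allowed.

- **Block back:** I slid the toe block back to about 105 of its 110 mm of travel.
- **Sole moved:** I gripped the thick sole at the waist with 24 N and laid it flat on the bed. It met the bed with about 8 N, and I then let go.
- **Block up:** I slid the block forward in steps of about 1 mm at the end. It stopped moving at about 10 N, including its own 2.5 N friction. I then released it and backed the arm away.

**Last checks:**
- The sole lies straight and on the cradle's middle line, within about 1 mm in both the top and wrist cameras.
- The gap between block and stop measures about 180 mm, which matches the sole's length, and the block stayed put after release.
- The top camera's rectangle fit gave a yaw of about 2°. The slice midlines and the wrist view showed none, so I took that as noise from the outline.
- The top camera showed about 1.5 mm between heel and stop, which is within its 2 mm calibration error. I judged that contact from the force rise and the stall, not from a close-up view of the heel end.
- The thin sole was where it had been when I last saw it, just after lifting the thick one. I never went near the jar, spool, mallet or blue look-alike, and did not measure them again at the end.

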